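Turn over the press plates and reject the one without a boss

ROBOT

A 6-joint arm with a two-finger parallel gripper is mounted at the origin on the work surface. World frame = base frame: x ahead of the robot, y to its left, z up, the work surface at z = 0. Lengths are in m, angles in rad, forces in N, time in s.
With the tool pointing down it reaches from about 0.35 to 1 m from the base axis. Payload 7.1 kg.
Tool frame: the origin (TCP) lies at the very end of the fingers, on their centre line; the grasp point (between the pads) lies tcp_to_grasp behind it (tcp_to_grasp is the distance from the TCP to the grasp point, in m); z points along the fingers, y is the line along which they close (so a half turn about z gives the same grasp; the last joint's range is limited). The gripper opens to 85 mm and grips with 20 to 120 N. Pads are 22 mm wide; open, the fingers measure 114 mm over their backs; the gripper's body (76 mm by 85 mm) begins 54 mm behind the grasp point. The pads swing forward as they close: fully open they stand 13 mm farther back than shut.
Start: joints at [1.182, 0.423, 1.63, -0, 1.089, -0.019], TCP at [0.226, 0.583, 0.231] pointing down, gripper open.
Joint ranges: [-3, 3], [-0.9, 2.11], [0.09, 2.58], [-1.31, 4.45], [0.11, 2.69], [-2.54, 2.54]. Speed limits (rad/s): [2.39, 2.39, 3.01, 3.14, 3.14, 3.14].

INTERFACE

Orientations are given as a rotation vector (axis times angle).
In Python, from bench import * gives the robot as it stands.
- The arm moves only by the tool send_rows, never from a script. Its argument "deltas" is one flat list of numbers, 7 for each row, row after row: the shift along the tool's x, y, z normalised to -1 to 1, where 1 is 0.5 m, then the turn, a rotation vector about the tool's x, y, z normalised to -1 to 1, where 1 is 90 degrees, then the closure, from -1 (fully open) to 1 (shut), so that 0 is half open. A call has 1 to 5 rows; each row is the pose to reach, as a shift and turn from the pose commanded when the call began, along the tool's axes at that moment; what a row does not reach only later rows make up. A row lasts 1/10 s, in which the tool goes at most 50 mm and 8.59 degrees, less where a joint would pass 70% of its speed; a pose out of reach is approached as far as the arm can. A call with a number of a shift or a turn outside -1 to 1 is refused whole. A call with a gripper value outside its range is refused whole. The fingers move at their own pace and stop on an object; "force" is the grip in N (left out, the last holds). Time passes only in rows, so rows that repeat a pose let the fingers close. It gives the time, the measured TCP pose, the force, the opening and the grip force at its end, in the units of the state.
- get_state(): the state, without advancing time (a new reading comes with each control period).
- grab_frame(name): name is "side" or "top" or "wrist"; returns the picture (420x560x3 uint8, red, green, blue); there is no depth.
- camera_params(name): a dict with "K" (3x3 intrinsics, pixels), "R" (3x3) and "t" (3): a world point X has camera coordinates R X + t; the wrist camera has in their place "mount" (4x4, takes a point from camera to tool coordinates, whose origin is the TCP and whose axes are the flange's). Camera axes: x right, y down, z forward; pixel columns grow to the right and rows downward; lengths in m; the calibration is good to about 2 mm. A picture is of the moment at which its call begins: read the wrist's pose just before it. camera_params takes no time and is no camera call.
- sign_off(): hands the job in; it is judged then, once.
Trained networks look in the newest picture that a camera, given by its name, has taken for a name from the list of things; names that differ only in an ending like _2 or _b are one class to them, and where a whole thing is asked for, a point or a joint stands for the part that bears it (a point fixed in the world has none). Each returns a list of dicts, best first, with "conf" (0 to 1); they miss things now and then, are a little off and sometimes report something else, mostly with a low value. They report only what shows in the picture. A call takes as long as a camera call. They do not tell look-alikes from the thing itself.
- search_frame(camera, query): "xyz" ([x, y, z] in m, in the coordinates of the camera as it stood for that picture, good to about 4 mm: the middle of the surface that is visible of it).
The state is a dict: "clock": time; "joint_positions": joint angles; "qd": joint speeds; "tau": joint torques, N m; "tcp_pos": TCP position; "tcp_rot": TCP orientation; "wrist_force": force on the tool from outside, world axes, zero at the start; "torque": the same for the moment, N m; "gripper_width": opening from 0.0 (shut) to 1.0 (fully open); "finger_force": force on a finger pad.
Only numpy, scipy, OpenCV 4.12 (cv2) and the standard library are available. Lean on these libraries where they do the work, as an engineer would, in place of code of your own. Each camera call takes 0.05 s, during which the arm holds its last target. There are 200 camera calls.

TASK

Three green press plates lean on the wooden rack with their undersides hidden. First turn all three over, each onto its green face on the bench beside the rack, so that its grey underside shows; then take the one plate that has no brass boss on its underside and set it down flat in the red tray without dropping it. Leave the two good plates lying underside up on the bench.

Things in the scene. Friction and masses are not known exactly. Their poses are not given: they have to be found in the camera images.
- plate_a: Good press plate: aluminium slab 100 x 50 x 12 mm, green face, grey underside with a brass boss 26 mm across, 12 mm tall, centred 20 mm towards -x. Origin: centre of the slab; x along the 100 mm, y across the 50 mm, z out of the green face. All three plates start leaning on a rack, 20 degrees off upright: +x end up, green face to the robot, foot on the bench, centre 49 mm and top 98 mm high.
- plate_b: Good plate, same as plate_a. The plates stand in any order, 120 mm apart in a row. The fixed wooden rack is 360 mm long and 60 mm high; its front edge is 10 mm behind the plates' centres, so the upper 38 mm of each plate stands free, with 80 mm of free space behind: a fingertip there can pull the top over, or pinch the 12 mm edge.
- plate_plain: Faulty plate to reject: same slab, axes and start as plate_a, but its underside is bare, with no boss. A plate whose top is pulled towards its green side pivots on its foot and, once some 10 degrees past upright, falls on its green face, its centre about 75 mm in front of where it leaned. Lying, it is 12 mm high and can be gripped across its 50 mm width.
- tray: The red reject tray, fixed: open-topped, 180 mm (its x) by 200 mm (its y) outside, 28 mm high, walls and floor 5 mm thick. Origin at the centre of its underside, on the bench; z up.
Things that resemble listed ones, but are neither listed nor needed, are in the scene too. Leave any pink look-alike of the plate_plain alone.

How it is judged:
By the outcome, as a careful person would: the job done as asked, in the order asked, and still so for the second after the job is handed in, with the robot touching nothing.
It also fails if it takes over 59 s, if anything falls off the work surface, if the arm or the gripper's body presses on something with over 40 N, if the wrist force passes 120 N, or if a joint passes its speed limit or range.

## Working session

There is one attempt and no reset: what is moved stays moved. The work goes in short steps, Python scripts to look and compute and a tool call to move; the robot and the scene stay as the last step left them, time stands still between calls to the robot, and variables do not carry over. Pictures are saved under pics/ and viewed, at most 13 in all, crops included, and the job is handed in when it is done.

Besides the shell and the picture viewer there is one more tool, called in YAML: its name, and indented under it one key for each argument. send_rows: Moves the arm, as the interface text tells. Scaled input: -1 to 1 covers 0.5 m each way for a shift and 90 degrees each way for a turn. Its arguments: {"type":"object","properties":{"deltas":{"type":"array","items":{"type":"number"}},"force":{"type":"number"}},"required":["deltas"]}

```bash
ls; mkdir -p pics
cat > h.py <<'E'
from bench import *
import numpy as np, cv2
from scipy.spatial.transform import Rotation as Ro
def w(cam,p):
    c=camera_params(cam)
    if cam=="wrist":
        s=get_state(); q=np.array(c["mount"])@np.r_[p,1]
        return Ro.from_rotvec(s["tcp_rot"]).as_matrix()@q[:3]+s["tcp_pos"]
    return np.array(c["R"]).T@(np.array(p)-c["t"])
def px(cam,X):
    c=camera_params(cam); 
    if cam=="wrist":
        s=get_state(); T=np.eye(4);T[:3,:3]=Ro.from_rotvec(s["tcp_rot"]).as_matrix();T[:3,3]=s["tcp_pos"]
        q=(np.linalg.inv(T@np.array(c["mount"]))@np.r_[X,1])[:3]
    else: q=np.array(c["R"])@X+c["t"]
    u=np.array(c["K"])@q; return u[:2]/u[2]
def save(cam,n): 
    f=grab_frame(cam); cv2.imwrite(f"pics/{n}.png",f[:,:,::-1]); return f
def find(cam,q):
    for d in search_frame(cam,q):
        X=w(cam,d["xyz"]); print(cam,q,round(d["conf"],2),X.round(3),px(cam,X).round())
def rel(X,rot=None):
    "shift (normalised) in tool axes to world X; turn to rot matrix"
    s=get_state(); R=Ro.from_rotvec(s["tcp_rot"])
    print("shift",(R.inv().apply(np.array(X)-s["tcp_pos"])/.5).round(3), end=" ")
    if rot is not None: print("turn",((R.inv()*Ro.from_matrix(rot)).as_rotvec()/(np.pi/2)).round(3),end="")
    print()
E
python3 - <<'E'
from h import *
s=get_state(); print(s); print(Ro.from_rotvec(s["tcp_rot"]).as_matrix().round(3))
try: print(tcp_to_grasp)
except Exception as e: print(e)
a=save("side","s0"); b=save("top","t0")
for c in ("side","top"):
    for q in ("plate_a","plate_plain","tray"): find(c,q)
print(camera_params("wrist"))
E
```

```text
pics
{'clock': 0.0, 'joint_positions': array([ 1.18199816e+00,  4.23849750e-01,  1.63069120e+00, -1.22216409e-05,
        1.08860522e+00, -1.89848859e-02]), 'qd': array([ 0.00194007, -0.00031846, -0.0012476 , -0.00119324, -0.0017561 ,
       -0.00075055]), 'tau': array([ 4.48309529e-04, -5.57366216e+01, -2.81744510e+01, -5.23696235e-05,
        7.38859875e-03,  1.72968106e-05]), 'tcp_pos': array([0.22566279, 0.58224983, 0.23053966]), 'tcp_rot': array([-5.77531969e-01, -3.08774121e+00,  2.39293207e-03]), 'wrist_force': array([-0.02788998,  0.00727253, -0.1495297 ]), 'torque': array([0.01517675, 0.02092418, 0.01952157]), 'finger_force': 0.0, 'gripper_width': 0.9968387973070654}
[[-0.932  0.361 -0.001]
 [ 0.361  0.932 -0.001]
 [ 0.    -0.002 -1.   ]]
0.0187
side plate_a 0.84 [ 0.559 -0.046  0.055] [297. 238.]
side plate_a 0.65 [0.568 0.078 0.063] [284. 200.]
side plate_plain 0.95 [0.359 0.148 0.013] [202. 212.]
side plate_plain 0.88 [0.711 0.351 0.013] [300. 139.]
side plate_plain 0.82 [0.579 0.195 0.06 ] [275. 171.]
side plate_plain 0.56 [0.562 0.347 0.011] [253. 150.]
side tray 0.65 [
[... 256 characters left out ...]
4 [0.706 0.36  0.013] [144. 132.]
top plate_plain 0.74 [0.578 0.201 0.06 ] [204. 182.]
top plate_plain 0.71 [0.358 0.155 0.012] [224. 277.]
top tray 0.61 [ 0.508 -0.314  0.007] [420. 218.]
{'K': array([[370.62675838,   0.        , 276.53682001],
       [  0.        , 370.62675838, 211.68671255],
       [  0.        ,   0.        ,   1.        ]]), 'mount': array([[-3.79281116e-04, -9.51569867e-01, -3.07432341e-01,
         7.92146700e-02],
       [ 9.99999846e-01, -4.85154473e-04,  2.67952679e-04,
         1.91706851e-04],
       [-4.04127871e-04, -3.07432192e-01,  9.51569905e-01,
        -1.42401790e-01],
       [ 0.00000000e+00,  0.00000000e+00,  0.00000000e+00,
         1.00000000e+00]])}
```

View pics/s0.png

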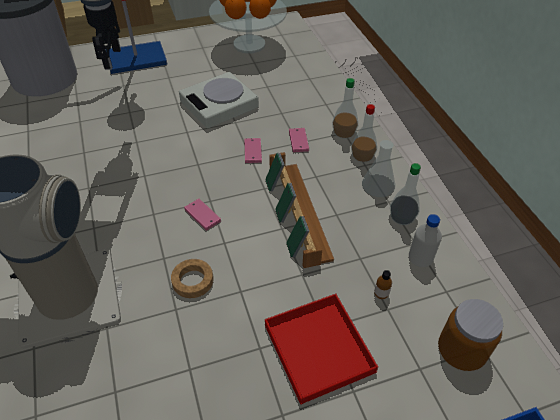

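View pics/t0.png

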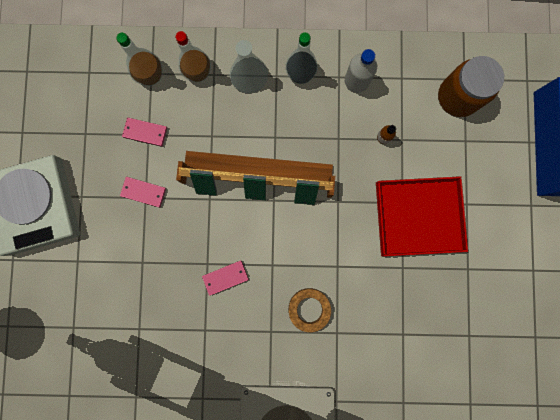

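Top view: three green plates on the rack at (204,182), (255,186) and (307,192). Look-alikes are the pink plates at (145,132), (143,192) and (225,278), and I'm leaving those alone. The tray is at (421,217). I'll tip the green plates with the shut fingertip from behind, starting with the +y one.

```bash
cat >> h.py <<'E'
r=np.array([.082,.9966,0]); r/=np.linalg.norm(r); n=np.array([-r[1],r[0],0])  # row dir, pull dir
RT=np.c_[n,r,[0,0,-1]]
P=[np.array([.5795,.198,0]),np.array([.570,.0795,0]),np.array([.560,-.0405,0])]
E
python3 - <<'E'
from h import *
rel(P[0]-.058*n+[0,0,.2],RT)
f=cv2.imread("pics/t0.png")[120:215,110:345]; cv2.imwrite("pics/crop0.png",cv2.resize(f,None,fx=3.4,fy=3.4,interpolation=2))
E
```

```text
shift [-1.049 -0.429  0.063] turn [-0.    -0.    -0.183]
```

View pics/crop0.png

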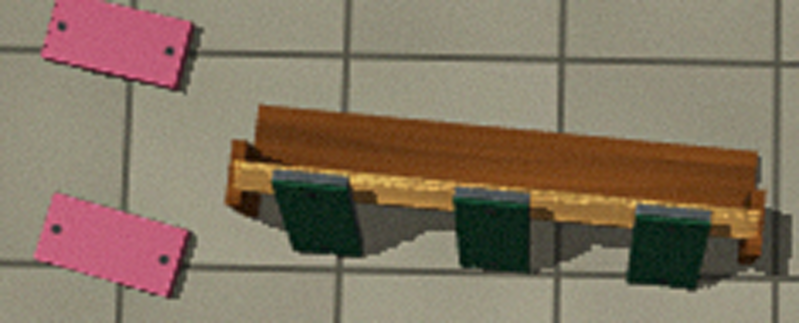

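The crop shows the three green plates leaning on the light rail (crop (318,218), (493,230), (668,248)), with pink look-alikes on the left. The green ones are the targets.

send_rows:
  deltas: [-0.1,-0.04,0.0,0,0,-0.09,1,-0.19,-0.08,0,0,0,-0.183,1,-0.28,-0.12,0,0,0,-0.183,1,-0.37,-0.15,0,0,0,-0.183,1,-0.46,-0.19,0,0,0,-0.183,1]
  force: 40

```text
clock: 0.9
tcp_pos: [0.4072, 0.4101, 0.2316]
tcp_rot: [0.129, 3.138, 0.001]
wrist_force: [0.7, 0.3, -0.1]
gripper_width: 0.14
finger_force: 0.0
```

Run:
```python
from h import *
rel(P[0]-.058*n+[0,0,.2],RT)
```

```text
shift [-0.494 -0.395  0.063] turn [0. 0. 0.]
```

send_rows:
  deltas: [-0.1,-0.08,0.01,0,0,0,1,-0.2,-0.16,0.02,0,0,0,1,-0.3,-0.24,0.03,0,0,0,1,-0.4,-0.32,0.04,0,0,0,1,-0.49,-0.39,0.05,0,0,0,1]

```text
clock: 1.4
tcp_pos: [0.5884, 0.2387, 0.2117]
tcp_rot: [0.129, 3.139, 0.0]
wrist_force: [1.3, 0.2, -0.1]
gripper_width: -0.002
finger_force: 0.0
```

Run:
```python
from h import *
print(get_state()["tcp_pos"])
f=save("wrist","w0")
find("wrist","plate_a"); find("wrist","plate_plain")
rel(P[0]-.058*n+[0,0,.078],RT)
```

```text
[0.58844614 0.23871326 0.21165191]
wrist plate_a 0.74 [0.568 0.087 0.066] [ 87. 184.]
wrist plate_a 0.68 [ 0.552 -0.01   0.008] [ 11. 161.]
wrist plate_plain 0.75 [0.562 0.357 0.013] [405. 140.]
wrist plate_plain 0.74 [0.58  0.204 0.068] [233. 189.]
wrist plate_plain 0.69 [0.703 0.36  0.012] [405. 278.]
shift [-0.104 -0.081  0.266] turn [-0.    -0.    -0.003]
```

View pics/w0.png

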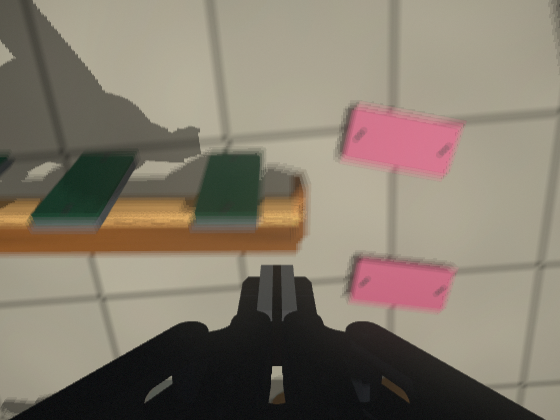

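Wrist view: the plates' top edges are at (228,222) and (65,222), the rail is horizontal (yaw aligned), and the fingers are shut at (277,275). I'll descend behind the first plate.

send_rows:
  deltas: [-0.1,-0.075,0.02,0,0,0,1,-0.104,-0.077,0.1,0,0,0,1,-0.104,-0.077,0.19,0,0,0,1,-0.104,-0.077,0.266,0,0,0,1,-0.104,-0.077,0.266,0,0,0,1]

```text
clock: 2.05
tcp_pos: [0.631, 0.1973, 0.0731]
tcp_rot: [-0.128, -3.129, 0.005]
wrist_force: [0.1, -0.4, -0.3]
gripper_width: 0.006
finger_force: 0.0
```

Run:
```python
from h import *
s=get_state(); print(s["tcp_pos"],s["wrist_force"])
rel(P[0]+[0,0,.078],RT)
```

```text
[0.63101474 0.19731462 0.07309945] [ 0.10770517 -0.36836799 -0.32292254]
shift [ 0.103 -0.007 -0.009] turn [-0.002 -0.006  0.   ]
```

send_rows:
  deltas: [0.03,0,-0.01,0,0,0,1,0.05,0,-0.01,0,0,0,1,0.07,0,-0.01,0,0,0,1,0.09,0,-0.01,0,0,0,1,0.11,0,-0.01,0,0,0,1]

```text
clock: 2.55
tcp_pos: [0.5804, 0.2026, 0.0845]
tcp_rot: [0.129, 3.138, 0.001]
wrist_force: [0.1, 0.8, -0.9]
gripper_width: -0.001
finger_force: 0.0
```

send_rows:
  deltas: [0.015,0,0,0,0,0,1,0.03,0,0,0,0,0,1,0.05,0,0,0,0,0,1,0.07,0,0,0,0,0,1,0.07,0,0,0,0,0,1]

```text
clock: 3.05
tcp_pos: [0.5443, 0.205, 0.0833]
tcp_rot: [-0.129, -3.137, 0.001]
wrist_force: [-1.0, -0.1, -0.4]
gripper_width: 0.0
finger_force: 0.0
```

Run:
```python
from h import *
s=get_state(); print(s["tcp_pos"],s["wrist_force"])
save("side","s1")
rel(P[1]-.058*n+[0,0,.135],RT)
```

```text
[0.54433626 0.20503709 0.08332582] [-1.00631003 -0.11835108 -0.42362361]
shift [-0.186 -0.246 -0.103] turn [-0. -0.  0.]
```

View pics/s1.png

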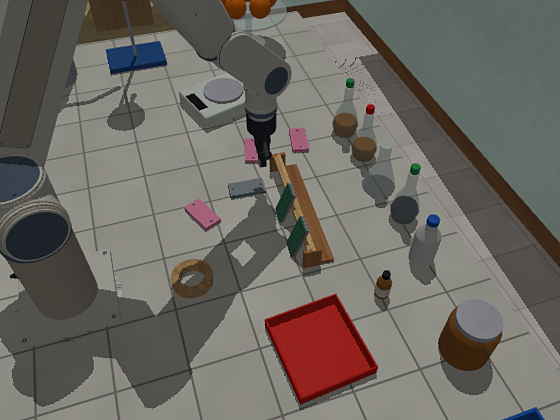

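The first plate lies grey side up at (247,188), with no boss visible so far. The other two still lean at (285,203) and (297,238). On to the next one.

send_rows:
  deltas: [0,0,-0.1,0,0,0,1,-0.07,-0.07,-0.103,0,0,0,1,-0.13,-0.15,-0.103,0,0,0,1,-0.18,-0.22,-0.103,0,0,0,1,-0.186,-0.246,-0.103,0,0,0,1]

```text
clock: 3.6
tcp_pos: [0.6317, 0.0715, 0.1356]
tcp_rot: [0.134, 3.136, -0.0]
wrist_force: [-0.3, 1.1, -0.6]
gripper_width: -0.005
finger_force: 0.0
```

send_rows:
  deltas: [0,0,0,0,0,0,1,0,0,0.05,0,0,0,1,0,0,0.11,0,0,0,1,0,0,0.11,0,0,0,1]

```text
clock: 4.0
tcp_pos: [0.6249, 0.076, 0.0765]
tcp_rot: [-0.127, -3.131, 0.001]
wrist_force: [-0.0, -0.1, 0.0]
gripper_width: -0.002
finger_force: 0.0
```

Run:
```python
from h import *
rel(P[1]-.058*n+[0,0,.08],RT)
```

```text
shift [-0.006 -0.002 -0.007] turn [-0.001 -0.005  0.001]
```

send_rows:
  deltas: [0.03,0.005,-0.01,0,0,0,1,0.05,0.005,-0.01,0,0,0,1,0.07,0.005,-0.01,0,0,0,1,0.09,0.005,-0.01,0,0,0,1,0.11,0.005,-0.01,0,0,0,1]

```text
clock: 4.5
tcp_pos: [0.5733, 0.0821, 0.0856]
tcp_rot: [0.129, 3.138, 0.0]
wrist_force: [0.6, -1.2, 0.2]
gripper_width: 0.003
finger_force: 0.0
```

send_rows:
  deltas: [0.015,0,0,0,0,0,1,0.03,0,0,0,0,0,1,0.05,0,0,0,0,0,1,0.07,0,0,0,0,0,1,0.07,0,0,0,0,0,1]

```text
clock: 5.0
tcp_pos: [0.5373, 0.0847, 0.0849]
tcp_rot: [-0.129, -3.137, 0.0]
wrist_force: [-0.9, 0.5, 0.2]
gripper_width: -0.001
finger_force: 0.0
```

Run:
```python
from h import *
print(get_state()["tcp_pos"])
rel(P[2]-.058*n+[0,0,.135],RT)
```

```text
[0.5372895  0.08474734 0.0848535 ]
shift [-0.182 -0.246 -0.101] turn [-0.    -0.001 -0.   ]
```

send_rows:
  deltas: [0.02,0,0,0,0,0,1,0.02,0,-0.1,0,0,0,1,-0.05,-0.07,-0.101,0,0,0,1,-0.12,-0.16,-0.101,0,0,0,1,-0.182,-0.244,-0.101,0,0,0,1]

```text
clock: 5.5
tcp_pos: [0.6161, -0.0375, 0.1365]
tcp_rot: [0.127, 3.137, -0.0]
wrist_force: [0.3, 0.7, -0.5]
gripper_width: -0.004
finger_force: 0.0
```

send_rows:
  deltas: [0,0,0,0,0,0,1,0,0,0,0,0,0,1,0,0,0.05,0,0,0,1,0,0,0.11,0,0,0,1,0,0,0.11,0,0,0,1]

```text
clock: 6.0
tcp_pos: [0.611, -0.035, 0.0771]
tcp_rot: [-0.127, -3.131, -0.001]
wrist_force: [-0.4, -0.6, -0.9]
gripper_width: -0.001
finger_force: 0.0
```

Run:
```python
from h import *
rel(P[2]-.058*n+[0,0,.08],RT)
```

```text
shift [-0.015 -0.019 -0.006] turn [ 0.    -0.005  0.001]
```

send_rows:
  deltas: [0.03,-0.005,-0.01,0,0,0,1,0.05,-0.005,-0.01,0,0,0,1,0.07,-0.005,-0.01,0,0,0,1,0.09,-0.005,-0.01,0,0,0,1,0.11,-0.005,-0.01,0,0,0,1]

```text
clock: 6.5
tcp_pos: [0.5592, -0.0342, 0.086]
tcp_rot: [0.129, 3.138, 0.0]
wrist_force: [-0.2, -0.2, -0.2]
gripper_width: 0.002
finger_force: 0.0
```

send_rows:
  deltas: [0.015,0,0,0,0,0,1,0.03,0,0,0,0,0,1,0.05,0,0,0,0,0,1,0.07,0,0,0,0,0,1,0.07,0,-0.05,0,0,0,1]

```text
clock: 7.0
tcp_pos: [0.5207, -0.0312, 0.1082]
tcp_rot: [-0.129, -3.131, -0.0]
wrist_force: [0.3, -0.2, 0.4]
gripper_width: -0.002
finger_force: 0.0
```

send_rows:
  deltas: [0,0,-0.1,0,0,0,0,0,0,-0.2,0,0,0,-1,0,0,-0.3,0,0,0,-1,0,0.1,-0.3,0,0,0,-1,0,0.2,-0.3,0,0,0,-1]

```text
clock: 7.5
tcp_pos: [0.534, 0.0682, 0.2629]
tcp_rot: [0.135, 3.134, 0.001]
wrist_force: [0.6, -0.1, -0.8]
gripper_width: 0.84
finger_force: 0.0
```

Run:
```python
from h import *
print(get_state()["tcp_pos"],get_state()["clock"])
save("side","s2");save("wrist","w2");save("top","t2")
for c in ("side","wrist"):
    for q in ("plate_a","plate_plain","tray"): find(c,q)
```

```text
[0.534028   0.06816467 0.26291925] 7.5
side plate_a 0.93 [ 0.48  -0.039  0.01 ] [266. 255.]
side plate_a 0.88 [0.492 0.085 0.017] [256. 217.]
side plate_plain 0.92 [0.497 0.202 0.013] [246. 187.]
side plate_plain 0.79 [0.559 0.349 0.009] [252. 151.]
side plate_plain 0.58 [0.357 0.145 0.013] [201. 213.]
side tray 0.65 [ 0.52  -0.327  0.001] [323. 351.]
wrist plate_a 0.62 [0.489 0.084 0.01 ] [289. 126.]
wrist plate_a 0.62 [ 0.481 -0.032  0.008] [177. 128.]
wrist plate_plain 0.75 [0.556 0.335 0.008] [525. 169.]
wrist plate_plain 0.69 [0.493 0.198 0.01 ] [400. 121.]
wrist plate_plain 0.63 [0.385 0.115 0.009] [314.  13.]
wrist plate_plain 0.62 [0.703 0.344 0.011] [520. 290.]
wrist plate_plain 0.24 [0.486 0.085 0.008] [290. 123.]
wrist tray 0.92 [ 0.558 -0.221  0.01 ] [ 21. 213.]
```

View pics/s2.png

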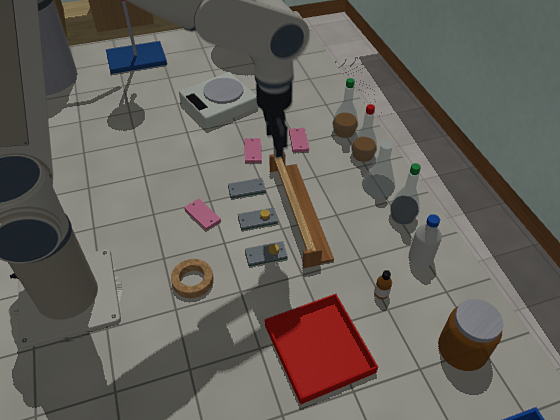

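View pics/w2.png

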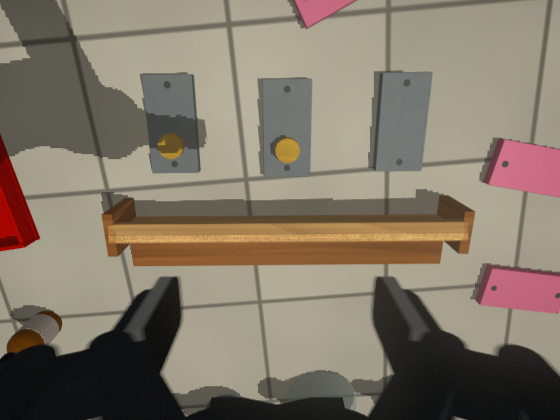

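All three now lie grey side up. In the wrist view, bosses show at (170,147) and (288,151); the right-hand plate at (402,121) is bare, with only screw holes, so it's the reject. The tray is at (322,350) in the side view. Next I'll get the reject's pose and the tray's.

```bash
cat >> h.py <<'E'
def ray(cam,uv,z):
    c=camera_params(cam); d=np.linalg.inv(c["K"])@np.r_[uv,1]
    o=w(cam,[0,0,0]); v=w(cam,d)-o; return o+v*(z-o[2])/v[2]
E
python3 - <<'E'
from h import *
q=np.array([ray("top",p,.028) for p in ((377,182),(460,178),(467,253),(382,256))]); print("tray",q.round(3).tolist(),q.mean(0).round(3))
f=cv2.imread("pics/t2.png"); 
u=px("top",[.496,.2,.012]).round().astype(int); print("at",u)
# wrist, steady picture
s=get_state(); print(s["tcp_pos"]); g=save("wrist","w3"); print(get_state()["tcp_pos"])
hsv=cv2.cvtColor(g,cv2.COLOR_RGB2HSV); u=px("wrist",[.496,.2,.012]).astype(int); print(u,hsv[u[1],u[0]],hsv[u[1],u[0]-45])
m=((hsv[:,:,0]>95)&(hsv[:,:,0]<125)&(hsv[:,:,1]>25)).astype(np.uint8); m=cv2.morphologyEx(m,cv2.MORPH_OPEN,np.ones((3,3)))
cs,_=cv2.findContours(m,0,2)
for c in cs:
    if cv2.contourArea(c)>1500:
        k=cv2.boxPoints(cv2.minAreaRect(c)); W=np.array([ray("wrist",p,.012) for p in k])
        e=W[1]-W[0],W[2]-W[1]; L=max(e,key=np.linalg.norm)
        print(cv2.contourArea(c),k.mean(0).round(),W.mean(0).round(3),[np.linalg.norm(x).round(3) for x in e],"axis",L.round(3))
E
```

```text
tray [[0.59, -0.205, 0.028], [0.604, -0.403, 0.028], [0.426, -0.416, 0.028], [0.415, -0.216, 0.028]] [ 0.509 -0.31   0.028]
at [207 219]
[0.53306898 0.06695025 0.26036799]
[0.53315453 0.06702639 0.26039657]
[401 123] [ 90   6 119] [ 23  37 179]
```

Run:
```python
from h import *
g=cv2.imread("pics/w3.png"); hsv=cv2.cvtColor(g,cv2.COLOR_BGR2HSV)
m=((hsv[:,:,1]<22)&(hsv[:,:,2]>90)).astype(np.uint8); m=cv2.morphologyEx(m,cv2.MORPH_OPEN,np.ones((5,5)))
cs,_=cv2.findContours(m,0,2)
for c in cs:
    a=cv2.contourArea(c)
    if 2000<a<9000 and c[:,0,1].mean()<200:
        k=cv2.convexHull(c)[:,0]; W=np.array([ray("wrist",p,.012) for p in k])[:,:2]
        (cx,cy),sz,ang=r_=cv2.minAreaRect((W*1000).astype(np.float32)); B=cv2.boxPoints(r_)
        e=max(B[1]-B[0],B[2]-B[1],key=np.linalg.norm); e=e*np.sign(e[0])
        d=e/np.linalg.norm(e); print(a,k.mean(0).round(),cx,cy,sz,"long axis",d, np.degrees(np.arctan2(d[1],d[0])))
        R=np.c_[[-d[0],-d[1],0],[-d[1],d[0],0],[0,0,-1]]
        rel([cx/1000,cy/1000,.1],R)
```

```text
4535.0 [302. 127.] 493.6993408203125 91.005126953125 (49.55674362182617, 98.64762115478516) long axis [ 0.9969339  -0.07824893] -4.487921
shift [0.083 0.041 0.321] turn [-0.    -0.    -0.004]
4575.0 [416. 123.] 497.722900390625 210.9542999267578 (49.23323059082031, 99.49568176269531) long axis [ 0.99711394 -0.07591844] -4.353996
shift [0.095 0.281 0.321] turn [-0.    -0.    -0.005]
```

Run:
```python
from h import *
print(get_state()["tcp_pos"],get_state()["tcp_rot"])
for nm,cam in (("w3","wrist"),("t2","top"),("s2","side")):
    hsv=cv2.cvtColor(cv2.imread(f"pics/{nm}.png"),cv2.COLOR_BGR2HSV)
    m=((hsv[:,:,1]<25)&(hsv[:,:,2]>80)).astype(np.uint8); m=cv2.morphologyEx(m,cv2.MORPH_OPEN,np.ones((3,3)))
    u0=px(cam,[.496,.2,.012])
    for c in cv2.findContours(m,0,2)[0]:
        if cv2.contourArea(c)>150:
            r_=cv2.minAreaRect(c)
            if np.hypot(*(r_[0]-u0))<30: print(cam,u0.round(),r_, ray(cam,r_[0],.012).round(4))
```

```text
[0.53315453 0.06702639 0.26039657] [-1.31898633e-01 -3.13837776e+00  2.58123491e-04]
wrist [402. 124.] ((413.46209716796875, 122.45516967773438), (49.49510192871094, 103.30856323242188), 4.763641834259033) [0.4959 0.2118 0.012 ]
```

Run:
```python
from h import *
print(get_state()["tcp_pos"],get_state()["clock"])
save("wrist","w4"); find("wrist","plate_plain"); save("side","s4"); find("side","plate_plain"); save("top","t4"); find("top","plate_plain")
print(get_state()["tcp_pos"],get_state()["clock"])
```

```text
[0.53315453 0.06702639 0.26039657] 8.0
wrist plate_plain 0.75 [0.385 0.125 0.008] [323.  11.]
wrist plate_plain 0.71 [0.496 0.212 0.011] [413. 122.]
wrist plate_plain 0.6 [0.703 0.349 0.013] [524. 290.]
wrist plate_plain 0.59 [0.556 0.339 0.012] [531. 170.]
side plate_plain 0.97 [0.711 0.353 0.012] [300. 139.]
side plate_plain 0.8 [0.56  0.346 0.012] [253. 151.]
side plate_plain 0.73 [0.36  0.143 0.014] [203. 213.]
side plate_plain 0.6 [0.496 0.203 0.014] [246. 187.]
top plate_plain 0.87 [0.706 0.359 0.008] [145. 132.]
top plate_plain 0.63 [0.556 0.359 0.012] [142. 193.]
top plate_plain 0.47 [0.51  0.186 0.008] [213. 213.]
[0.53327807 0.06784023 0.26059443] 8.3
```

Run:
```python
from h import *
rel([.497,.208,.1],RT)
```

```text
shift [0.095 0.273 0.321] turn [-0. -0. -0.]
```

send_rows:
  deltas: [0.03,0.09,0.0,0,0,0,-1,0.06,0.18,0.05,0,0,0,-1,0.095,0.26,0.13,0,0,0,-1,0.095,0.273,0.22,0,0,0,-1,0.095,0.273,0.3,0,0,0,-1]

```text
clock: 8.8
tcp_pos: [0.4971, 0.2103, 0.1097]
tcp_rot: [0.125, 3.137, 0.002]
wrist_force: [0.5, 0.3, -0.0]
gripper_width: 0.997
finger_force: 0.0
```

send_rows:
  deltas: [0,0,0.02,0,0,0,-1,0,0,0.02,0,0,0,-1,0,0,0.02,0,0,0,-1]

```text
clock: 9.1
tcp_pos: [0.4985, 0.2081, 0.1022]
tcp_rot: [0.13, 3.137, 0.001]
wrist_force: [0.7, 0.7, -0.0]
gripper_width: 1.005
finger_force: 0.0
```

Run:
```python
from h import *
s=get_state(); print(s["tcp_pos"],s["clock"])
save("wrist","w5"); find("wrist","plate_plain")
rel([.497,.208,.003],RT)
```

```text
[0.49854007 0.2081193  0.10221191] 9.1
wrist plate_plain 0.96 [0.555 0.356 0.014] [494. 277.]
wrist plate_plain 0.86 [0.376 0.132 0.01 ] [125.  23.]
wrist plate_plain 0.65 [0.494 0.215 0.015] [285. 210.]
shift [ 0.005 -0.001  0.2  ] turn [ 0.001  0.002 -0.001]
```

View pics/w5.png

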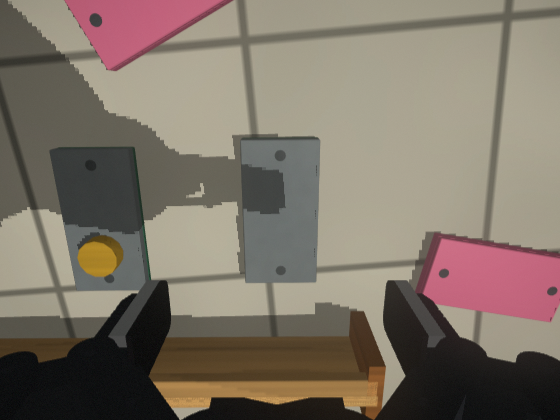

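The bare plate is square to the gripper and centred at (280,210). The bossed neighbour is at (100,250), clear of the fingers. Descending to grasp.

send_rows:
  deltas: [0.006,0.003,0.07,0,0,0,-1,0.006,0.003,0.13,0,0,0,-1,0.006,0.003,0.18,0,0,0,-1,0.006,0.003,0.198,0,0,0,-1,0.006,0.003,0.198,0,0,0,-1]

```text
clock: 9.7
tcp_pos: [0.4946, 0.2096, 0.0019]
tcp_rot: [0.13, 3.139, -0.0]
wrist_force: [0.4, 0.1, -0.1]
gripper_width: 0.996
finger_force: 0.0
```

send_rows:
  deltas: [0,0,0,0,0,0,-0.4,0,0,0,0,0,0,-0.2,0,0,0,0,0,0,0,0,0,0,0,0,0,0.2,0,0,0,0,0,0,0.4]
  force: 50

```text
clock: 10.2
tcp_pos: [0.4953, 0.2102, 0.0034]
tcp_rot: [0.129, 3.137, 0.001]
wrist_force: [-1.7, -0.3, 8.8]
gripper_width: 0.569
finger_force: 50.5
```

send_rows:
  deltas: [0,0,-0.03,0,0,0,1,0,0,-0.08,0,0,0,1,0,0,-0.15,0,0,0,1,0,0,-0.22,0,0,0,1,0,0,-0.24,0,0,0,1]

```text
clock: 10.7
tcp_pos: [0.4963, 0.2106, 0.1261]
tcp_rot: [0.129, 3.133, 0.004]
wrist_force: [0.5, 0.0, -2.1]
gripper_width: 0.559
finger_force: 53.2
```

Run:
```python
from h import *
s=get_state(); print(s["tcp_pos"],s["clock"],s["gripper_width"])
save("wrist","w6")
rel([.511,-.314,.12],RT)
```

```text
[0.49629024 0.21061608 0.12610385] 10.7 0.5594073205177609
shift [-0.116 -1.043  0.009] turn [ 0.002  0.004 -0.   ]
```

View pics/w6.png

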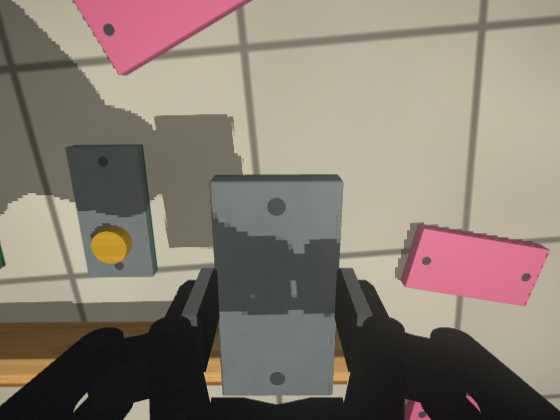

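The plate is held squarely, centred at (277,285), between the pads. Carrying it to the tray.

send_rows:
  deltas: [-0.005,-0.04,0,0,0,0,1,-0.012,-0.11,0,0,0,0,1,-0.02,-0.18,0,0,0,0,1,-0.03,-0.26,0,0,0,0,1,-0.04,-0.34,0,0,0,0,1]

```text
clock: 11.25
tcp_pos: [0.4992, 0.0374, 0.1208]
tcp_rot: [-0.128, -3.137, 0.0]
wrist_force: [1.3, -0.3, -2.3]
gripper_width: 0.564
finger_force: 53.2
```

send_rows:
  deltas: [-0.01,-0.08,0,0,0,0,1,-0.02,-0.16,0,0,0,0,1,-0.03,-0.24,0,0,0,0,1,-0.035,-0.32,0,0,0,0,1,-0.04,-0.4,0,0,0,0,1]

```text
clock: 11.75
tcp_pos: [0.5027, -0.1636, 0.1207]
tcp_rot: [-0.129, -3.137, -0.001]
wrist_force: [-0.1, 0.1, -1.4]
gripper_width: 0.563
finger_force: 53.2
```

Run:
```python
from h import *
s=get_state(); print(s["tcp_pos"],s["clock"],s["gripper_width"])
rel([.511,-.314,.08],RT)
```

```text
[ 0.50266106 -0.16361134  0.12069453] 11.75 0.5627547203214127
shift [-0.042 -0.298  0.081] turn [ 0.    -0.001 -0.   ]
```

send_rows:
  deltas: [-0.01,-0.08,0,0,0,0,1,-0.02,-0.16,0,0,0,0,1,-0.03,-0.22,0,0,0,0,1,-0.04,-0.26,0,0,0,0,1,-0.04,-0.26,0.0,0,0,0,1]

```text
clock: 12.25
tcp_pos: [0.5131, -0.2955, 0.121]
tcp_rot: [0.133, 3.139, -0.0]
wrist_force: [0.5, -0.1, -1.5]
gripper_width: 0.561
finger_force: 53.2
```

Run:
```python
from h import *
s=get_state(); print(s["tcp_pos"],s["clock"],s["gripper_width"])
save("wrist","w7"); find("wrist","tray")
save("top","t7"); find("top","tray")
rel([.511,-.314,.08],RT)
```

```text
[ 0.51309475 -0.29548779  0.12099634] 12.25 0.5614837664844398
wrist tray 0.84 [ 0.475 -0.322  0.006] [229. 159.]
top tray 0.82 [ 0.508 -0.265  0.008] [400. 217.]
shift [-0.001 -0.044  0.082] turn [ 0.001 -0.001  0.   ]
```

View pics/w7.png

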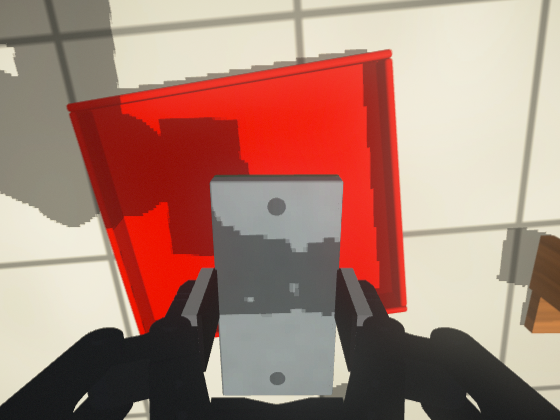

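Run:
```python
from h import *
q=[ray("wrist",p,.028) for p in ((70,107),(390,53),(405,310))]
print(np.round(q,3)); c=(q[0]+q[2])/2; print(c, np.linalg.norm(q[1]-q[0]),np.linalg.norm(q[2]-q[1]))
x=(q[2]-q[1]); y=q[1]-q[0]; print(np.degrees([np.arctan2(x[1],x[0]),np.arctan2(-y[0],y[1])]))
th=np.arctan2(-y[0],y[1]); cs,sn=np.cos(th),np.sin(th)
rel([c[0],c[1],.1],np.array([[-cs,-sn,0],[-sn,cs,0],[0,0,-1.]]))
```

```text
[[ 0.432 -0.412  0.028]
 [ 0.417 -0.217  0.028]
 [ 0.592 -0.204  0.028]]
[ 0.5121359  -0.30778612  0.028     ] 0.1954022337974941 0.17545641032213535
[4.24011233 4.30572897]
shift [-0.002 -0.032  0.042] turn [ 0.001 -0.001 -0.1  ]
```

Wrist view: the tray's rim corners are (70,107), (390,53) and (405,310), giving a 195 x 175 mm tray centred at (0.512,-0.309). That matches the top view. Centring, turning 9° and lowering.

send_rows:
  deltas: [-0.002,-0.028,0.0,0,0,-0.05,1,-0.002,-0.028,0.03,0,0,-0.1,1,-0.002,-0.028,0.09,0,0,-0.1,1,-0.002,-0.028,0.15,0,0,-0.1,1,-0.002,-0.028,0.19,0,0,-0.1,1]

```text
clock: 12.95
tcp_pos: [0.5121, -0.3054, 0.0249]
tcp_rot: [0.12, -3.137, -0.002]
wrist_force: [-0.6, 1.0, -1.3]
gripper_width: 0.562
finger_force: 53.1
```

send_rows:
  deltas: [0,0,0,0,0,0,1,0,0,0,0,0,0,1]

```text
clock: 13.15
tcp_pos: [0.5129, -0.3065, 0.0268]
tcp_rot: [0.119, -3.139, -0.001]
wrist_force: [-0.0, -0.6, -1.2]
gripper_width: 0.561
finger_force: 53.1
```

send_rows:
  deltas: [0,0,0.015,0,0,0,1,0,0,0.025,0,0,0,1,0,0,0.03,0,0,0,1,0,0,0.033,0,0,0,1,0,0,0.034,0,0,0,1]

```text
clock: 13.65
tcp_pos: [0.5128, -0.3076, 0.0096]
tcp_rot: [-0.117, 3.139, -0.0]
wrist_force: [-0.3, 1.0, -1.5]
gripper_width: 0.561
finger_force: 53.2
```

send_rows:
  deltas: [0,0,0.001,0,0,0,1,0,0,0.002,0,0,0,1,0,0,0.002,0,0,0,1]

```text
clock: 13.95
tcp_pos: [0.5128, -0.3075, 0.0087]
tcp_rot: [-0.117, 3.139, -0.0]
wrist_force: [0.3, 1.2, -0.9]
gripper_width: 0.566
finger_force: 53.2
```

send_rows:
  deltas: [0,0,0.002,0,0,0,1,0,0,0.003,0,0,0,1,0,0,0.003,0,0,0,1]

```text
clock: 14.25
tcp_pos: [0.5129, -0.3076, 0.0085]
tcp_rot: [-0.117, 3.139, -0.0]
wrist_force: [-3.7, 2.7, 11.5]
gripper_width: 0.562
finger_force: 54.6
```

Contact (+11 N): the plate is on the tray floor. I'll open gently, then rise.

send_rows:
  deltas: [0,0,-0.002,0,0,0,0.1,0,0,-0.002,0,0,0,-0.1,0,0,-0.002,0,0,0,-0.3,0,0,-0.002,0,0,0,-0.6,0,0,-0.002,0,0,0,-1]

```text
clock: 14.75
tcp_pos: [0.5129, -0.3075, 0.008]
tcp_rot: [-0.117, 3.139, 0.0]
wrist_force: [-0.3, 0.1, -0.0]
gripper_width: 0.941
finger_force: 0.0
```

send_rows:
  deltas: [0,0,0,0,0,0,-1,0,0,-0.05,0,0,0,-1,0,0,-0.13,0,0,0,-1,0,0,-0.22,0,0,0,-1,0,0,-0.32,0,0,0,-1]

```text
clock: 15.25
tcp_pos: [0.512, -0.307, 0.1688]
tcp_rot: [0.117, -3.138, -0.002]
wrist_force: [1.0, -0.3, 0.0]
gripper_width: 1.0
finger_force: 0.0
```

send_rows:
  deltas: [0.0,0,-0.1,0,0,0,-1,0,0,-0.2,0,0,0,-1,0,0,-0.2,0,0,0,-1,0,0,-0.2,0,0,0,-1]

```text
clock: 15.65
tcp_pos: [0.5133, -0.3078, 0.2696]
tcp_rot: [-0.117, 3.137, -0.003]
wrist_force: [-0.3, 0.5, 0.0]
gripper_width: 0.997
finger_force: 0.0
```

Run:
```python
from h import *
s=get_state(); print(s["tcp_pos"],s["clock"],s["gripper_width"],s["wrist_force"])
save("side","s8")
```

```text
[ 0.51330506 -0.30780443  0.26964269] 15.65 0.9966600575050949 [-0.34892737  0.52144577  0.04034596]
```

View pics/s8.png

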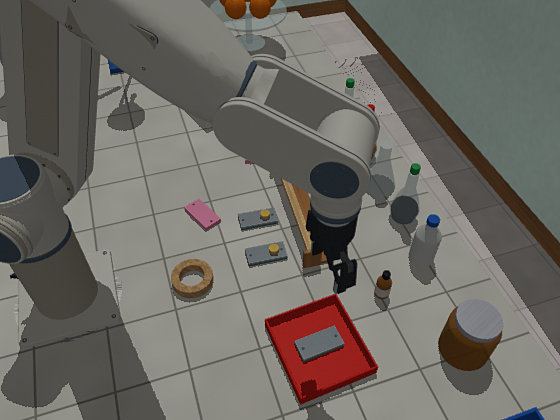

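The bare plate lies flat in the tray at (320,344), the two bossed plates lie underside up at (258,218) and (266,253), and the arm is clear. Handing in.

```bash
python3 -c "
from bench import *
print(sign_off())"
```

```text
the job is handed in; nothing more can be done
None
```

The job is handed in: all three plates were turned over, the plate with no boss lies flat in the red tray, and the two good plates lie underside up on the bench (about 16 s of the 59 s used).

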